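# Lock the lid of the pressure chamber

## Robot

A 6-joint arm with a two-finger parallel gripper is mounted at the origin on a cart in front of the work surface, level with it; the furniture and walls round the work are solid. World frame = base frame: x ahead of the robot, y to its left, z up, the work surface at z = 0. Lengths are in m, angles in degrees, forces in N, time in s.
With the tool pointing down it reaches from about 0.375 to 0.9 m from the base axis. Payload 3.1 kg.
Tool frame: the origin (TCP) lies at the very end of the fingers, on their centre line; the grasp point (between the pads) lies 19 mm behind it; z points along the fingers, y is the direction in which the jaws open and shut (so a half turn about z gives the same grasp; the last joint's range is limited). The gripper opens to 87 mm and grips with 3 to 60 N. Pads are 19 mm wide; open, the fingers measure 117 mm over their backs; the gripper's body (75 mm by 190 mm) begins 51 mm behind the grasp point.
Start: joints at [-87.176, 30.224, 82.088, -0, 67.689, -10.227], TCP at [0.141, -0.609, 0.223] pointing down, gripper open.
Joint ranges: [-176.69, 176.69], [-43.24, 126.21], [12.49, 139.97], [-82, 262], [0, 151.66], [-163.58, 163.58]. Speed limits (degrees/s): [159.86, 159.86, 180, 180, 180, 180].

## Interface

Orientations are given as a 3x3 rotation matrix whose columns are the frame's x, y, z axes.
In Python, from rig import bot gives the robot as it stands. The module is installed in compiled form; this text tells all that it offers.
- The arm moves only by the tool play_rows, never from a script. Its argument "targets" is a list of rows, each a list of 7 numbers: the closure, from 0 (fully open) to 1 (shut), then the shift along the world's x, y, z in m, then the turn, a rotation vector about the world's x, y, z in rad. A call has 1 to 12 rows; each row shifts and turns the commanded pose from where the row before left it; what a row does not reach is not made up. A row lasts 1/8 s, in which the tool goes at most 62.5 mm and 10.7 degrees, less where a joint would pass 70% of its speed; a pose out of reach is approached as far as the arm can. A call with a gripper value outside its range is refused whole. The fingers move at their own pace and stop on an object; the grip force is fixed at half the most. Time passes only in rows, so rows that do not move let the fingers close. It gives the time, the measured TCP pose, the force and the opening at its end, in the units of the state.
- bot.read_state(): the state, without advancing time (a new reading comes with each control period).
- bot.capture(name): name is "side" or "top" or "wrist"; returns the picture (400x640x3 uint8, blue, green, red); there is no depth.
- bot.get_calibration(name): a dict with "fx", "fy", "cx", "cy" (pixels), "R" (3x3) and "t" (3): a world point X has camera coordinates R X + t. Camera axes: x right, y down, z forward; pixel columns grow to the right and rows downward; lengths in m; the calibration is good to about 2 mm. A picture is of the moment at which its call begins: read the wrist's pose just before it. get_calibration takes no time and is no camera call; for the wrist camera it gives the pose at the moment of the call.
- bot.hand_in(): hands the job in, once; it reports no verdict.
The state is a dict: "time_s": time; "joint_positions": joint angles; "qvel": joint speeds; "tau": joint torques, N m; "position": TCP position; "tcp_rot": TCP orientation; "force": force on the tool from outside, world axes, zero at the start; "moment": the same for the moment, N m; "opening": opening from 0.0 (shut) to 1.0 (fully open).
Only numpy, scipy, OpenCV 4.12 (cv2) and the standard library are available. Lean on these libraries where they do the work, as an engineer would, in place of code of your own. Each camera call takes 0.05 s, during which the arm holds its last target. There are 200 camera calls.

## Task

Make the pressure chamber safe to pressurise: turn the lock ring on its lid clockwise to its stop, so that its mark stands over the mark on the vessel, and then swing the hasp over so that its slot fits over the ring's front pin and press it down gently until the spring catch snaps over its cross bar. Force nothing, do not knock the magnifier, and leave the things around the chamber where they are.

Things in the scene. Friction and masses are not known exactly. Their poses are not given: they have to be found in the camera images.
- pressure_chamber: Bench pressure chamber, fixed: grey base plate 200 (x) by 220 (y -90 to 130) by 22 mm, upright steel vessel 108 mm across, top flange 134 mm. Origin on the vessel's axis at the worktop, z up, -x its front. On the left (y 60 to 126) gauge (to z 180), valve, magnifier post. Hinge bracket at the back (x 80 to 101, y +-29, to z 138). Gland nut in the lid's middle, 34 mm wide, to z 148 mm.
- lock_ring (a joint): Angle of the captive lock ring (aluminium, knurled, 144 mm across, z 100 to 120 mm) about the vessel's axis, rad: 0 = locked, at its stop, its dark line over the dark line on the front of the vessel's flange; grows anticlockwise seen from above (max 1.9). Turn clockwise to lock; about 4 N at a pin. It carries three upright hand pins.
- pin_a (a point): Centre of the top of hand pin A, beside the ring's dark line. The 3 pins are 14 mm thick, on a circle of 58 mm radius, 120 degrees apart, tops at z 155 mm (35 mm above the ring). At lock_ring = a pin A is at chamber x -58 cos a, y -58 sin a mm: in the middle of the front when locked, on the right (-y) before. The hasp's slot fits over it.
- hasp (a joint): Angle of the hinged steel hasp, rad: 0 = flat over the lid, in its catch; 1.57 = upright; 1.8 = leaning back at its stop (starts at 1.5 to 1.8). Damped hinge: pushed forward to about 1.2 or less it sinks by itself in some seconds until its cross bar rests on the catch's slanted nose, at about 0.14. From there press the bar down (8 to 20 N) until the catch snaps over it.
- hasp_hinge (a point): Centre of the hasp's hinge pin, fixed at chamber x 90, y 0, z 130 mm; axis along chamber y. The hasp is a plate 5 mm thick and 52 mm wide: solid to 58 mm from the hinge (38 mm wide for the first 22 mm), then a window 36x62 mm for the gland nut, then a slot 24 mm long, 20 mm wide centred 148 mm from the hinge for pin A, then the cross bar.
- hasp_bar (a point): Centre of the hasp's cross bar: round, 12 mm thick, 102 mm long along chamber y, 182 mm from the hinge. Closed, it is at chamber x -92, y 0, z 130 mm. Press it at one side, beside the 22 mm wide catch.
- catch (a joint): Angle of the spring catch in front of the vessel, rad: 0 = at rest, up to 0.4 as its nose is pushed outward (to the front). It springs back by itself.
- catch_nose (a point): Tip of the catch's nose, under which the cross bar is held. The catch is a dark steel upright 22 mm wide (y +-11), chamber x -129 to -91 mm, slanted top up to z 165 mm, on a bracket at x -50 to -121, y +-18, z 64 to 96 mm.
- magnifier: Reading magnifier, fixed to the chamber over the front of the lid; the frame is the chamber's (same origin and axes). Post at chamber x -15, y 105 mm; a holder arm runs from its top, z 302 mm, to the lens.
- lens_centre (a point): Centre of the magnifier's lens: disc 100 mm across, 10 mm thick, leaning 20 degrees with the front edge lower (front edge z 282, back edge z 318 mm). It hangs over the front of the ring, the pins and the closed cross bar, so there the gripper has to come in leaning, from the front or the right.
- vial_4: stout clear sample vial with white cap, 25 mm wide, 47 mm tall, standing behind the chamber; origin at the centre of its underside. A bystander.
- vial_5: stout clear sample vial with white cap, 25 mm wide, 47 mm tall, standing behind the chamber; origin at the centre of its underside. A bystander.
- vial_6: stout clear sample vial with cream cap, 25 mm wide, 47 mm tall, standing behind the chamber; origin at the centre of its underside. A bystander.
- amber_tube: amber glass tube with white cap, 93 mm long, 22 mm thick, lying behind and to the right of the chamber; origin at the centre of its underside. A bystander.
- forceps_1: fine steel forceps, 126 mm long, 10 mm high, lying in front of the chamber; origin at the centre of its underside. A bystander.
- root_dish: glass dish with a root sample, about 110 mm wide, 27 mm high, at the right front; origin at the centre of its underside. A bystander.
- petri_1: empty glass petri dish, 106 mm wide, 18 mm high, at the front; origin at the centre of its underside. A bystander.

How it is judged:
By the outcome, as a careful person would: the job done as asked, in the order asked, and still so for the second after the job is handed in, with the robot touching nothing.
It also fails if it takes over 64 s, if anything falls off the work surface, if the arm or the gripper's body presses on something with over 40 N, if the wrist force passes 120 N, or if a joint passes its speed limit or range.

## Working session

There is one attempt and no reset: what is moved stays moved. The work goes in short steps, Python scripts to look and compute and a tool call to move; the robot and the scene stay as the last step left them, time stands still between calls to the robot, and variables do not carry over. Pictures are saved under pics/ and viewed, about 8 in all and at most 12, crops included, and the job is handed in when it is done.

Besides the shell and the picture viewer there is one more tool, called after "Emit:" as name([rows], argument=value, ...), one row to a line, values as JSON. play_rows: Moves the arm, as the interface text tells. Its arguments: {"type":"object","properties":{"targets":{"type":"array","items":{"type":"array","items":{"type":"number"}}}},"required":["targets"]}

```bash
mkdir -p pics; python3 - <<'E'
from rig import bot
import cv2,numpy as np
for n in ("top","side"):
    im=bot.capture(n); cv2.imwrite(f"pics/{n}0.png",im)
    c=bot.get_calibration(n); print(n,{k:np.round(v,4).tolist() for k,v in c.items()}); 
s=bot.read_state();print({k:np.round(v,3).tolist() for k,v in s.items()})
E
```

```text
top {'fx': 493.6254, 'fy': 493.6254, 'cx': 310.491, 'cy': 197.7878, 'R': [[-0.2605, -0.9655, -0.0014], [-0.8028, 0.2174, -0.5551], [0.5363, -0.1435, -0.8318]], 't': [0.1149, 0.5721, 1.209]}
side {'fx': 370.8627, 'fy': 370.8627, 'cx': 323.5086, 'cy': 199.4949, 'R': [[0.964, -0.2658, 0.0003], [-0.169, -0.6138, -0.7712], [0.2052, 0.7434, -0.6366]], 't': [-0.5398, 0.2444, 0.8594]}
{'time_s': 0.1, 'joint_positions': [-87.177, 30.271, 82.15, -0.001, 67.691, -10.226], 'qvel': [-0.038, -0.17, -0.17, -0.106, 0.066, -0.047], 'tau': [-0.0, -44.099, -17.715, 0.063, 0.053, -0.0], 'position': [0.141, -0.608, 0.222], 'tcp_rot': [[0.974, 0.226, -0.0], [0.226, -0.974, 0.002], [0.0, -0.002, -1.0]], 'force': [-0.739, 0.75, -0.162], 'moment': [0.002, -0.01, -0.001], 'opening': 1.001}
```

View pics/top0.png

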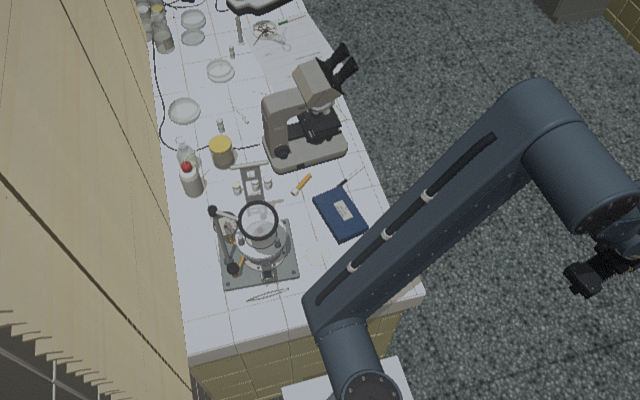

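View pics/side0.png

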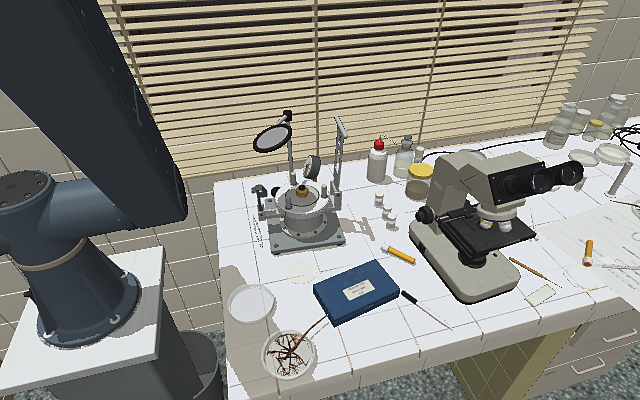

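```bash
python3 - <<'E'
import cv2
a=cv2.imread("pics/side0.png")[100:260,240:360]; b=cv2.imread("pics/top0.png")[170:300,200:310]
a=cv2.resize(a,(427,570),interpolation=cv2.INTER_CUBIC)
b=cv2.resize(b,(373,441),interpolation=cv2.INTER_CUBIC)
b=cv2.copyMakeBorder(b,0,129,0,0,cv2.BORDER_CONSTANT)
cv2.imwrite("pics/crop1.png",cv2.hconcat([a,b]))
E
```

```text
(no output)
```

View pics/crop1.png

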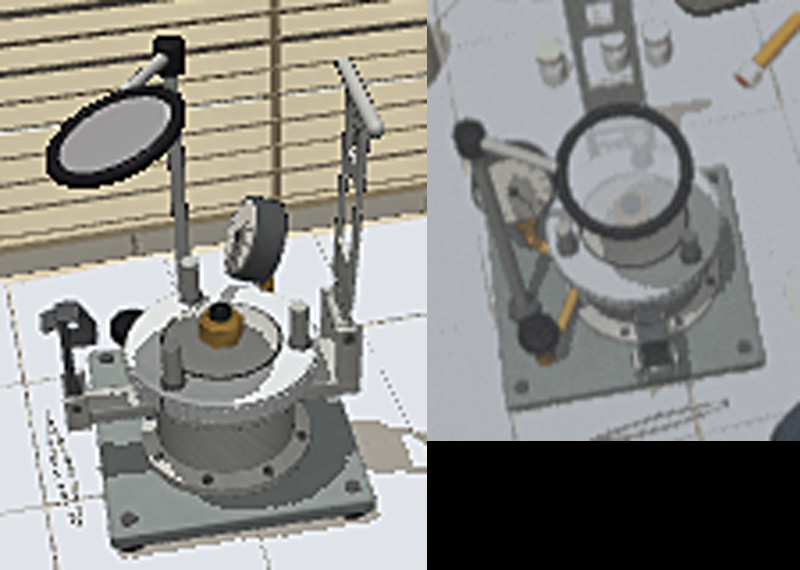

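```bash
cat > h.py <<'E'
from rig import bot
import cv2,numpy as np
from scipy.spatial.transform import Rotation as Rn
def proj(c,P):
    q=np.asarray(P)@np.array(c["R"]).T+np.array(c["t"])
    return np.c_[c["fx"]*q[:,0]/q[:,2]+c["cx"],c["fy"]*q[:,1]/q[:,2]+c["cy"]]
def pin(a,k=0):
    b=a+k*2*np.pi/3; return [-.058*np.cos(b),-.058*np.sin(b),.155]
def bar(h,y): return [.09-.182*np.cos(h),y,.13+.182*np.sin(h)]
def st():
    s=bot.read_state(); print("t",round(s["time_s"],2),"pos",np.round(s["position"],4),"F",np.round(s["force"],1),"op",round(s["opening"],3)); return s
E
python3 - <<'E'
from h import *
from scipy.optimize import least_squares
cs,ct=bot.get_calibration("side"),bot.get_calibration("top")
S=lambda u,v:(240+u/3.558,100+v/3.558)
T=lambda u,v:(200+(u-427)/3.391,170+v/3.391)
def model(p):
    x,y,w,a,h=p
    A=[[-.1,-.09,.022],[.1,-.09,.022],[0,0,.148],pin(a),pin(a,1),pin(a,2),bar(h,.051),bar(h,-.051)]
    B=[[-.1,.13,.022],[-.1,-.09,.022],[.1,-.09,.022],pin(a),pin(a,2)]
    M=Rn.from_euler("z",w).as_matrix()
    f=lambda L:np.array(L)@M.T+[x,y,0]
    return np.r_[proj(cs,f(A)),proj(ct,f(B))]
obs=np.array([S(108,533),S(378,490),S(221,309),S(174,346),S(298,309),S(190,263),S(342,62),S(378,128),
 T(506,403),T(766,356),T(724,165),T(690,237),T(567,225)])
for yaw in(0,.3,-.3):
    r=least_squares(lambda p:(model(p)-obs).ravel(),[.55,0,yaw,.9,1.6],loss="soft_l1")
    print(r.cost,np.round(r.x,4))
print(np.round(model(r.x)-obs,1).tolist())
E
```

```text
7.577473754276962 [ 0.5343  0.1176 -0.0666  0.7854  1.6202]
7.577473754271231 [ 0.5343  0.1176 -0.0666  0.7854  1.6202]
7.577473754271275 [ 0.5343  0.1176 -0.0666  0.7854  1.6202]
[[0.6, 1.4], [-0.2, 2.3], [-0.2, 0.2], [-0.8, -0.5], [0.5, -1.1], [-0.3, -0.7], [-0.1, -0.5], [0.1, 1.6], [0.0, 0.9], [0.0, 0.7], [0.5, -1.4], [-0.4, -1.5], [-1.1, -0.1]]
```

```bash
cat >> h.py <<'E'
C0=np.array([.5343,.1176,0]); YAW=-.0666
M=Rn.from_euler("z",YAW).as_matrix()
W=lambda p:M@np.array(p)+C0
Cc=lambda p:M.T@(np.array(p)-C0)
def ori(lean=45,az=0):   # tool from the right (-y chamber), jaws along chamber x; az>0 turns anticlockwise
    s,c=np.sin(np.radians(lean)),np.cos(np.radians(lean))
    return M@Rn.from_euler("z",az,degrees=True).as_matrix()@np.array([[0,1,0],[c,0,s],[s,0,-c]])
def plan(p,R=None):
    s=st(); d=W(p)-s["position"]
    print("chamber now",np.round(Cc(s["position"]),4),"d",np.round(d,4),end=" ")
    if R is not None:
        v=Rn.from_matrix(R@np.array(s["tcp_rot"]).T).as_rotvec(); print("rv",np.round(v,4),"deg",round(np.degrees(np.linalg.norm(v)),1),end="")
    print(); return s
E
python3 - <<'E'
from h import *
def ray(c,uv,z):
    R=np.array(c["R"]);d=R.T@np.array([(uv[0]-c["cx"])/c["fx"],(uv[1]-c["cy"])/c["fy"],1]);o=-R.T@np.array(c["t"])
    return o+d*(z-o[2])/d[2]
cs,ct=bot.get_calibration("side"),bot.get_calibration("top")
print("lens",Cc(ray(ct,(200+(625-427)/3.391,170+170/3.391),.3)),Cc(ray(cs,(240+116/3.558,100+137/3.558),.3)))
print("box",ray(cs,(318,290),.04),ray(cs,(395,295),.04)); print("scope eyep",ray(cs,(545,85),.25),ray(cs,(430,170),.25))
plan([-.045,-.2,.26],ori(45))
E
```

```text
lens [-6.35865705e-02  2.28929711e-04  3.00000000e-01] [-0.06302152 -0.00135884  0.3       ]
box [ 0.51152722 -0.12832946  0.04      ] [ 0.67481314 -0.18743012  0.04      ]
scope eyep [1.40126695 0.31168332 0.25      ] [ 0.8037075  -0.02781005  0.25      ]
t 0.1 pos [ 0.1411 -0.6082  0.2217] F [-0.7  0.8 -0.2] op 1.001
chamber now [-0.344  -0.7503  0.2217] d [0.335  0.5292 0.0383] rv [ 0.6374 -0.5447  1.2058] deg 84.1
```

Emit:
play_rows([
  [1, 0.028, 0.044, 0.01, 0.0531, -0.0454, 0.1005],
  [1, 0.028, 0.044, 0.01, 0.0531, -0.0454, 0.1005],
  [1, 0.028, 0.044, 0.01, 0.0531, -0.0454, 0.1005],
  [1, 0.028, 0.044, 0.008, 0.0531, -0.0454, 0.1005],
  [1, 0.028, 0.044, 0, 0.0531, -0.0454, 0.1005],
  [1, 0.028, 0.044, 0, 0.0531, -0.0454, 0.1005],
  [1, 0.028, 0.044, 0, 0.0531, -0.0454, 0.1005],
  [1, 0.028, 0.044, 0, 0.0531, -0.0454, 0.1005],
  [1, 0.028, 0.044, 0, 0.0531, -0.0454, 0.1005],
  [1, 0.028, 0.044, 0, 0.0531, -0.0454, 0.1005],
  [1, 0.028, 0.044, 0, 0.0531, -0.0454, 0.1005],
  [1, 0.027, 0.045, 0, 0.0531, -0.0454, 0.1005],
])

```text
time_s: 1.6
position: [0.4769, -0.0786, 0.2603]
tcp_rot: [[0.044, 0.998, 0.048], [0.705, -0.065, 0.706], [0.708, 0.003, -0.706]]
force: [0.5, 0.1, 0.7]
opening: 0.001
```

```bash
python3 - <<'E'
from h import *
s=plan([-.041,-.085,.136],ori(45)); print(np.round(s["joint_positions"],1))
cv2.imwrite("pics/w1.png",bot.capture("wrist"))
E
```

```text
t 1.6 pos [ 0.4769 -0.0786  0.2603] F [0.5 0.1 0.7] op 0.001
chamber now [-0.0442 -0.1996  0.2603] d [ 0.0108  0.1141 -0.1243] rv [-0.0009  0.0029 -0.0014] deg 0.2
[-44.2  28.3  96.2  32.7  88.7 -51.3]
```

View pics/w1.png

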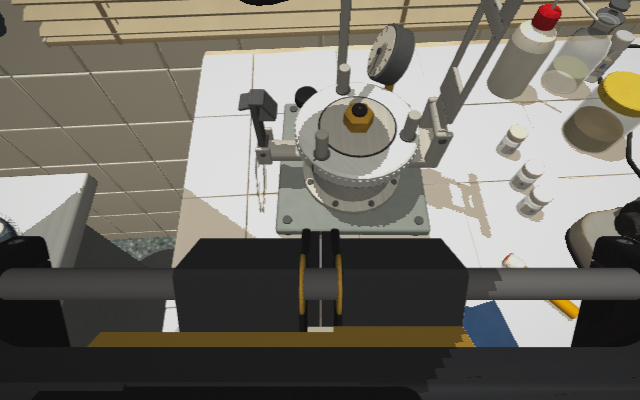

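```bash
python3 - <<'E'
from h import *
from scipy.optimize import least_squares
c=bot.get_calibration("wrist")
o=np.array([(322,134),(412,116),(344,68),(276,231),(430,233)])
def m(p):
    x,y,w,a=p;Q=Rn.from_euler("z",w).as_matrix()
    return proj(c,np.array([pin(a),pin(a,1),pin(a,2),[-.1,-.09,.022],[.1,-.09,.022]])@Q.T+[x,y,0])
r=least_squares(lambda p:(m(p)-o).ravel(),[.5343,.1176,-.0666,.785],loss="soft_l1",x_scale=[.01,.01,.1,.1])
print(np.round(r.x,4),np.round(r.fun.reshape(-1,2),1).tolist())
E
```

```text
[ 0.5344  0.1259 -0.0688  0.7888] [[-1.0, 0.2], [2.0, -0.6], [0.1, 0.0], [-2.4, 0.1], [0.7, -0.2]]
```

```bash
sed -i 's/.1176,0\])/.1235,0])/; s/YAW=-.0666/YAW=-.068/' h.py; python3 - <<'E'
from h import *
plan([-.041,-.085,.136])
q=[W([-.058*np.cos(a),-.058*np.sin(a)-.0137,.136]) for a in np.linspace(.785,0,9)]
print(np.round(q,4)); print(np.round(np.diff(q,axis=0),4))
E
```

```text
t 1.65 pos [ 0.4786 -0.0738  0.2603] F [ 2.5  2.3 -0.3] op 0.006
chamber now [-0.0421 -0.2006  0.2603] d [ 0.009   0.1153 -0.1243] 
[[0.4896 0.0717 0.136 ]
 [0.4861 0.0762 0.136 ]
 [0.4831 0.081  0.136 ]
 [0.4805 0.086  0.136 ]
 [0.4784 0.0913 0.136 ]
 [0.4768 0.0968 0.136 ]
 [0.4758 0.1024 0.136 ]
 [0.4754 0.1081 0.136 ]
 [0.4755 0.1138 0.136 ]]
[[-0.0035  0.0045  0.    ]
 [-0.0031  0.0048  0.    ]
 [-0.0026  0.0051  0.    ]
 [-0.0021  0.0053  0.    ]
 [-0.0015  0.0055  0.    ]
 [-0.001   0.0056  0.    ]
 [-0.0005  0.0057  0.    ]
 [ 0.0001  0.0057  0.    ]]
```

Emit:
play_rows([
  [1, 0.003, 0.02, -0.03, 0, 0, 0],
  [1, 0.003, 0.03, -0.03, 0, 0, 0],
  [1, 0.003, 0.035, -0.035, 0, 0, 0],
  [1, 0.003, 0.03, -0.03, 0, 0, 0],
  [1, 0, 0, 0, 0, 0, 0],
  [1, 0, 0, 0, 0, 0, 0],
])

```text
time_s: 2.4
position: [0.4888, 0.0344, 0.1357]
tcp_rot: [[0.046, 0.998, 0.05], [0.706, -0.068, 0.705], [0.706, 0.003, -0.708]]
force: [-0.4, 0.7, -0.1]
opening: 0.005
```

```bash
sed -i 's/.1235,0\])/.1195,0])/' h.py; python3 - <<'E'
from h import *
plan([-.041,-.055,.136])
c=bot.get_calibration("wrist")
im=bot.capture("wrist");cv2.imwrite("pics/w2.png",im[:340])
p=st()
print(proj(c,[W(pin(.787,k)) for k in range(3)]+[W([-.1,-.09,.022]),W([.1,-.09,.022])]).round())
E
```

```text
t 2.4 pos [0.4888 0.0344 0.1357] F [-0.4  0.7 -0.1] op 0.005
chamber now [-0.0397 -0.088   0.1357] d [0.0009 0.033  0.0003] 
t 2.45 pos [0.4891 0.0339 0.136 ] F [1.  0.5 0.3] op 0.007
[[315. 153.]
 [487. 115.]
 [355.  34.]
 [242. 301.]
 [493. 302.]]
```

View pics/w2.png

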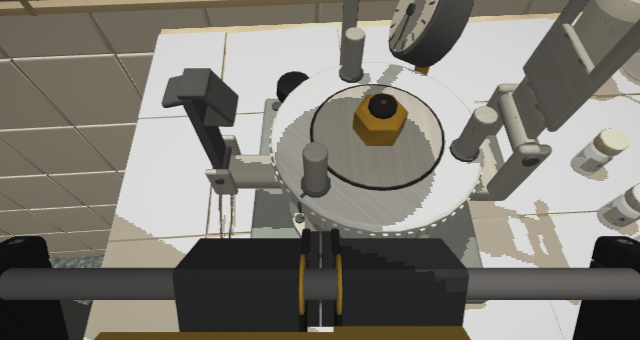

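Emit:
play_rows([
  [1, 0, 0.013, 0, 0, 0, 0],
  [1, 0.001, 0.012, 0, 0, 0, 0],
  [1, 0, 0.006, 0, 0, 0, 0],
  [1, -0.001, 0.003, 0, 0, 0, 0],
  [1, -0.003, 0.004, 0, 0, 0, 0],
  [1, -0.003, 0.005, 0, 0, 0, 0],
  [1, -0.003, 0.005, 0, 0, 0, 0],
  [1, -0.002, 0.005, 0, 0, 0, 0],
])

```text
time_s: 3.45
position: [0.4767, 0.087, 0.1354]
tcp_rot: [[0.046, 0.998, 0.048], [0.707, -0.067, 0.704], [0.705, 0.002, -0.709]]
force: [-3.8, -5.7, 3.6]
opening: 0.002
```

Emit:
play_rows([
  [1, -0.001, 0.005, 0, 0, 0, 0],
  [1, 0, 0.005, 0, 0, 0, 0],
  [1, 0, 0.004, 0, 0, 0, 0],
  [1, 0, 0.003, 0, 0, 0, 0],
  [1, 0, 0, 0, 0, 0, 0],
])

```text
time_s: 4.08
position: [0.4745, 0.105, 0.135]
tcp_rot: [[0.047, 0.998, 0.046], [0.707, -0.065, 0.704], [0.706, -0.0, -0.708]]
force: [-3.6, -2.9, 0.1]
opening: 0.005
```

Emit:
play_rows([
  [1, 0, 0.002, 0, 0, 0, 0],
  [1, 0, 0.001, 0, 0, 0, 0],
  [1, 0, 0, 0, 0, 0, 0],
])

```text
time_s: 4.45
position: [0.4748, 0.1079, 0.135]
tcp_rot: [[0.047, 0.998, 0.046], [0.707, -0.066, 0.704], [0.706, -0.0, -0.708]]
force: [-3.1, -3.5, 0.1]
opening: 0.003
```

```bash
python3 - <<'E'
from h import *
c=bot.get_calibration("wrist")
im=bot.capture("wrist");cv2.imwrite("pics/w3.png",im[:340])
plan([-.058,-.0137,.136])
for a in (0,.1,.2): print(a,proj(c,[W(pin(a,k)) for k in range(3)]).round().tolist())
E
```

```text
t 4.5 pos [0.4748 0.1079 0.1351] F [-3.4 -3.7  0.5] op 0.009
chamber now [-0.0585 -0.0157  0.1351] d [0.0007 0.0019 0.0009] 
0 [[319.0, 205.0], [529.0, 314.0], [477.0, 124.0]]
0.1 [[319.0, 215.0], [539.0, 306.0], [466.0, 120.0]]
0.2 [[321.0, 226.0], [547.0, 297.0], [456.0, 118.0]]
```

View pics/w3.png

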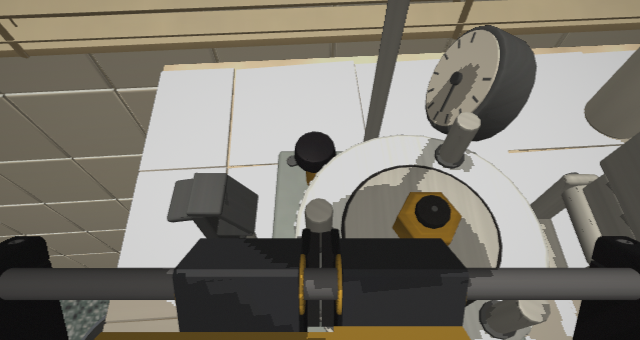

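Emit:
play_rows([
  [1, 0, 0.002, 0, 0, 0, 0],
  [1, 0, 0.001, 0, 0, 0, 0],
  [1, 0, 0, 0, 0, 0, 0],
])

```text
time_s: 4.88
position: [0.4749, 0.1109, 0.1351]
tcp_rot: [[0.047, 0.998, 0.047], [0.707, -0.066, 0.704], [0.706, 0.0, -0.708]]
force: [-3.2, -4.0, 0.4]
opening: 0.009
```

Emit:
play_rows([
  [1, 0, 0.001, 0, 0, 0, 0],
  [1, 0, 0.001, 0, 0, 0, 0],
  [1, 0, 0, 0, 0, 0, 0],
])

```text
time_s: 5.25
position: [0.4751, 0.1122, 0.1349]
tcp_rot: [[0.046, 0.998, 0.047], [0.708, -0.066, 0.703], [0.705, 0.001, -0.709]]
force: [-5.1, -7.7, 1.5]
opening: 0.005
```

Emit:
play_rows([
  [1, 0, 0.001, 0, 0, 0, 0],
  [1, 0, 0, 0, 0, 0, 0],
])

```text
time_s: 5.5
position: [0.4751, 0.1125, 0.1349]
tcp_rot: [[0.045, 0.998, 0.047], [0.709, -0.065, 0.702], [0.704, 0.001, -0.71]]
force: [-6.4, -10.2, 2.3]
opening: 0.007
```

Emit:
play_rows([
  [1, 0, -0.005, 0, 0, 0, 0],
  [1, 0, -0.02, 0.005, 0, 0, 0],
  [1, 0, -0.04, 0.02, 0, 0, 0],
  [1, 0, -0.05, 0.03, 0, 0, 0],
  [1, 0, -0.03, 0.02, 0, 0, 0],
  [1, 0, 0, 0, 0, 0, 0],
  [1, 0, 0, 0, 0, 0, 0],
])

```text
time_s: 6.38
position: [0.4756, -0.0297, 0.2103]
tcp_rot: [[0.048, 0.998, 0.048], [0.705, -0.068, 0.706], [0.708, 0.0, -0.706]]
force: [0.3, 0.2, -1.1]
opening: 0.003
```

```bash
python3 - <<'E'
from h import *
c=bot.get_calibration("wrist")
im=bot.capture("wrist");cv2.imwrite("pics/w4.png",im[:340])
for a in (0,.05,.1): print(a,proj(c,[W(pin(a,k)) for k in range(3)]).round().tolist())
for h in (1.5,1.6,1.7,1.8): print(h,proj(c,[W(bar(h,-.051)),W(bar(h,.051))]).round().tolist())
plan([.135,-.13,.33]);plan([.135,-.035,.288])
E
```

```text
0 [[308.0, 104.0], [416.0, 151.0], [401.0, 64.0]]
0.05 [[308.0, 107.0], [419.0, 150.0], [399.0, 63.0]]
0.1 [[308.0, 109.0], [421.0, 148.0], [396.0, 62.0]]
1.5 [[632.0, -81.0], [549.0, -172.0]]
1.6 [[678.0, -82.0], [583.0, -173.0]]
1.7 [[720.0, -78.0], [615.0, -169.0]]
1.8 [[756.0, -69.0], [643.0, -161.0]]
t 6.42 pos [ 0.4753 -0.0292  0.2101] F [-0.5  0.1 -0.9] op 0.006
chamber now [-0.0487 -0.1524  0.2101] d [0.1848 0.0098 0.1199] 
t 6.42 pos [ 0.4753 -0.0292  0.2101] F [-0.5  0.1 -0.9] op 0.006
chamber now [-0.0487 -0.1524  0.2101] d [0.1913 0.1046 0.0779]
```

View pics/w4.png

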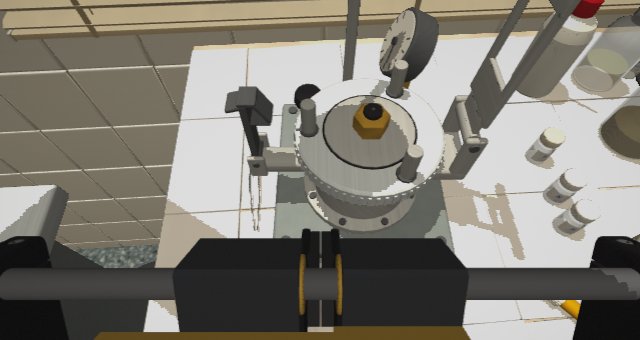

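```bash
python3 - <<'E'
from h import *
def ray(c,uv,z):
    R=np.array(c["R"]);d=R.T@np.array([(uv[0]-c["cx"])/c["fx"],(uv[1]-c["cy"])/c["fy"],1]);o=-R.T@np.array(c["t"])
    return (o+d*(z-o[2])/d[2]).round(3)
cs,ct=bot.get_calibration("side"),bot.get_calibration("top")
print("base",ray(cs,(411,235),.03),ray(cs,(465,303),.03),ray(ct,(277,172),.03),ray(ct,(348,148),.03))
for z in (.2,.3,.35):print(z,"head top",ray(cs,(447,160),z),ray(cs,(495,130),z),ray(ct,(293,70),z),ray(ct,(264,98),z))
E
```

```text
base [ 0.799 -0.014  0.03 ] [ 0.821 -0.242  0.03 ] [0.801 0.016 0.03 ] [ 0.837 -0.238  0.03 ]
0.2 head top [0.911 0.064 0.2  ] [1.129 0.169 0.2  ] [ 1.071 -0.11   0.2  ] [0.97  0.009 0.2  ]
0.3 head top [ 0.813 -0.066  0.3  ] [0.99  0.019 0.3  ] [ 0.961 -0.086  0.3  ] [0.869 0.023 0.3  ]
0.35 head top [ 0.764 -0.131  0.35 ] [ 0.921 -0.056  0.35 ] [ 0.907 -0.074  0.35 ] [0.819 0.029 0.35 ]
```

Emit:
play_rows([
  [1, 0.025, -0.005, 0.03, 0, 0, 0],
  [1, 0.04, -0.006, 0.03, 0, 0, 0],
  [1, 0.045, 0, 0.03, 0, 0, 0],
  [1, 0.045, 0, 0.03, 0, 0, 0],
  [1, 0.034, 0, 0, 0, 0, 0],
  [1, 0, 0, 0, 0, 0, 0],
  [1, 0, 0, 0, 0, 0, 0],
])

```text
time_s: 7.3
position: [0.6639, -0.0402, 0.329]
tcp_rot: [[0.048, 0.998, 0.045], [0.704, -0.066, 0.707], [0.708, -0.002, -0.706]]
force: [0.1, 0.4, 0.2]
opening: 0.006
```

```bash
python3 - <<'E'
from h import *
c=bot.get_calibration("wrist")
im=bot.capture("wrist");cv2.imwrite("pics/w5.png",im[:340])
for h in (1.5,1.6,1.7,1.8): print(h,proj(c,[W(bar(h,-.051)),W(bar(h,.051))]).round().tolist())
plan([.14,-.035,.288],ori(45))
E
```

```text
1.5 [[228.0, 122.0], [244.0, 29.0]]
1.6 [[254.0, 122.0], [266.0, 28.0]]
1.7 [[281.0, 124.0], [288.0, 30.0]]
1.8 [[306.0, 127.0], [309.0, 33.0]]
t 7.35 pos [ 0.6639 -0.0406  0.3294] F [-1.4 -0.7 -1. ] op 0.006
chamber now [ 0.1401 -0.1509  0.3294] d [ 0.0077  0.1157 -0.0414] rv [-0.0014 -0.0018 -0.0013] deg 0.2
```

View pics/w5.png

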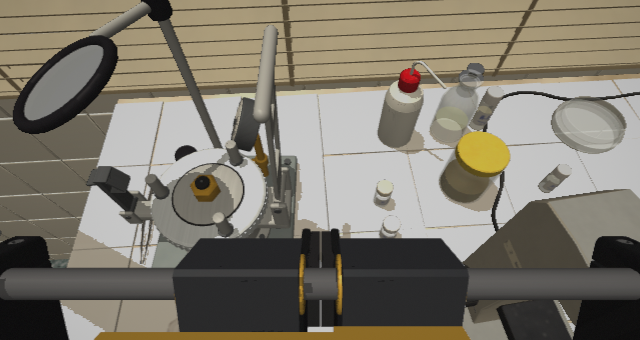

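Emit:
play_rows([
  [1, 0.002, 0.03, -0.012, 0, 0, 0],
  [1, 0.002, 0.04, -0.015, 0, 0, 0],
  [1, 0.002, 0.035, -0.012, 0, 0, 0],
  [1, 0.002, 0.01, -0.002, 0, 0, 0],
  [1, 0, 0, 0, 0, 0, 0],
  [1, -0.01, 0.001, 0, 0, 0, 0],
  [1, -0.01, 0.001, 0, 0, 0, 0],
  [1, -0.008, 0, 0, 0, 0, 0],
  [1, -0.008, 0.001, 0, 0, 0, 0],
])

```text
time_s: 8.48
position: [0.6368, 0.0756, 0.2898]
tcp_rot: [[0.047, 0.998, 0.05], [0.706, -0.069, 0.705], [0.707, 0.002, -0.708]]
force: [0.2, -0.5, 0.2]
opening: 0.001
```

Emit:
play_rows([
  [1, -0.008, 0, 0, 0, 0, 0],
  [1, -0.008, 0.001, 0, 0, 0, 0],
  [1, -0.008, 0, -0.001, 0, 0, 0],
  [1, -0.008, 0.001, -0.001, 0, 0, 0],
  [1, -0.008, 0, -0.001, 0, 0, 0],
  [1, -0.008, 0.001, -0.002, 0, 0, 0],
])

```text
time_s: 9.22
position: [0.5887, 0.0792, 0.2845]
tcp_rot: [[0.047, 0.998, 0.049], [0.706, -0.068, 0.705], [0.707, 0.002, -0.707]]
force: [0.8, -0.3, -0.5]
opening: 0.004
```

Emit:
play_rows([
  [1, -0.008, 0, -0.002, 0, 0, 0],
  [1, -0.008, 0.001, -0.002, 0, 0, 0],
  [1, -0.008, 0, -0.001, 0, 0, 0],
  [1, -0.006, 0, -0.001, 0, 0, 0],
  [1, 0, 0, 0, 0, 0, 0],
])

```text
time_s: 9.85
position: [0.5588, 0.0802, 0.2786]
tcp_rot: [[0.047, 0.998, 0.049], [0.706, -0.068, 0.705], [0.707, 0.001, -0.707]]
force: [0.5, 0.4, -0.2]
opening: 0.009
```

```bash
python3 - <<'E'
from h import *
c=bot.get_calibration("wrist")
im=bot.capture("wrist");cv2.imwrite("pics/w6.png",im[:340])
for h in (1.,1.1,1.2,1.6): print(h,proj(c,[W(bar(h,-.051)),W(bar(h,.051))]).round().tolist())
plan([.03,-.035,.28])
E
```

```text
1.0 [[244.0, 273.0], [261.0, 112.0]]
1.1 [[274.0, 267.0], [285.0, 102.0]]
1.2 [[310.0, 262.0], [313.0, 93.0]]
1.6 [[484.0, 253.0], [442.0, 76.0]]
t 9.9 pos [0.5592 0.0801 0.2786] F [ 0.4 -0.2 -0.2] op 0.002
chamber now [ 0.0275 -0.0376  0.2786] d [0.0027 0.0024 0.0014]
```

View pics/w6.png

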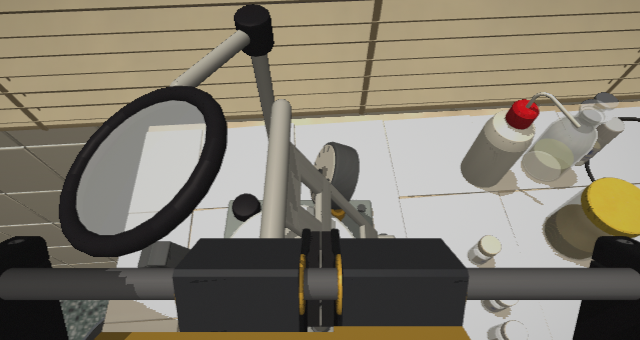

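Emit:
play_rows([
  [1, 0.003, -0.03, 0.005, 0, 0, 0],
  [1, 0, -0.05, 0.01, 0, 0, 0],
  [1, -0.006, -0.05, 0, 0, 0, 0],
  [1, -0.02, -0.02, -0.01, 0, 0, 0],
  [1, -0.04, 0, -0.02, 0, 0, 0],
  [1, -0.04, 0, -0.03, 0, 0, 0],
  [1, -0.025, 0, -0.02, 0, 0, 0],
  [1, 0, 0, 0, 0, 0, 0],
  [1, 0, 0, 0, 0, 0, 0],
  [1, 0, 0, 0, 0, 0, 0],
  [1, 0, 0, 0, 0, 0, 0],
  [1, 0, 0, 0, 0, 0, 0],
])

```text
time_s: 11.4
position: [0.4315, -0.0698, 0.2137]
tcp_rot: [[0.046, 0.998, 0.049], [0.706, -0.067, 0.705], [0.706, 0.002, -0.708]]
force: [0.7, -0.1, -0.3]
opening: 0.007
```

Emit:
play_rows([
  [1, 0, 0, 0, 0, 0, 0],
  [1, 0, 0, 0, 0, 0, 0],
  [1, 0, 0, 0, 0, 0, 0],
  [1, 0, 0, 0, 0, 0, 0],
  [1, 0, 0, 0, 0, 0, 0],
  [1, 0, 0, 0, 0, 0, 0],
  [1, 0, 0, 0, 0, 0, 0],
  [1, 0, 0, 0, 0, 0, 0],
  [1, 0, 0, 0, 0, 0, 0],
  [1, 0, 0, 0, 0, 0, 0],
  [1, 0, 0, 0, 0, 0, 0],
  [1, 0, 0, 0, 0, 0, 0],
])

```text
time_s: 12.9
position: [0.4312, -0.0698, 0.2135]
tcp_rot: [[0.047, 0.998, 0.049], [0.706, -0.068, 0.705], [0.707, 0.002, -0.707]]
force: [-0.0, -0.5, 0.7]
opening: 0.009
```

Emit:
play_rows([
  [1, 0, 0, 0, 0, 0, 0],
  [1, 0, 0, 0, 0, 0, 0],
  [1, 0, 0, 0, 0, 0, 0],
  [1, 0, 0, 0, 0, 0, 0],
  [1, 0, 0, 0, 0, 0, 0],
  [1, 0, 0, 0, 0, 0, 0],
  [1, 0, 0, 0, 0, 0, 0],
  [1, 0, 0, 0, 0, 0, 0],
  [1, 0, 0, 0, 0, 0, 0],
  [1, 0, 0, 0, 0, 0, 0],
  [1, 0, 0, 0, 0, 0, 0],
  [1, 0, 0, 0, 0, 0, 0],
])

```text
time_s: 14.4
position: [0.4312, -0.0698, 0.2136]
tcp_rot: [[0.047, 0.998, 0.049], [0.706, -0.068, 0.705], [0.707, 0.002, -0.707]]
force: [-0.8, 0.5, 0.1]
opening: 0.005
```

Emit:
play_rows([
  [1, 0, 0, 0, 0, 0, 0],
  [1, 0, 0, 0, 0, 0, 0],
  [1, 0, 0, 0, 0, 0, 0],
  [1, 0, 0, 0, 0, 0, 0],
  [1, 0, 0, 0, 0, 0, 0],
  [1, 0, 0, 0, 0, 0, 0],
  [1, 0, 0, 0, 0, 0, 0],
  [1, 0, 0, 0, 0, 0, 0],
  [1, 0, 0, 0, 0, 0, 0],
  [1, 0, 0, 0, 0, 0, 0],
])

```text
time_s: 15.65
position: [0.4312, -0.0698, 0.2135]
tcp_rot: [[0.047, 0.998, 0.049], [0.706, -0.068, 0.705], [0.707, 0.002, -0.707]]
force: [0.3, -0.1, 0.5]
opening: 0.005
```

```bash
python3 - <<'E'
from h import *
c=bot.get_calibration("wrist")
im=bot.capture("wrist");cv2.imwrite("pics/w7.png",im[:340])
for h in (0,.14,.2,.3): print(h,proj(c,[W(bar(h,-.051)),W(bar(h,.051))]).round().tolist())
print(proj(c,[W(pin(0))]).round())
plan([-.09,-.042,.185],ori(45))
E
```

```text
0 [[317.0, 132.0], [317.0, 57.0]]
0.14 [[318.0, 113.0], [319.0, 36.0]]
0.2 [[321.0, 104.0], [321.0, 26.0]]
0.3 [[326.0, 88.0], [326.0, 9.0]]
[[353.  72.]]
t 15.7 pos [ 0.4312 -0.0698  0.2136] F [-0.4  0.5 -0. ] op 0.003
chamber now [-0.09   -0.1959  0.2136] d [ 0.0105  0.1535 -0.0286] rv [ 0.0005  0.0016 -0.0002] deg 0.1
```

View pics/w7.png

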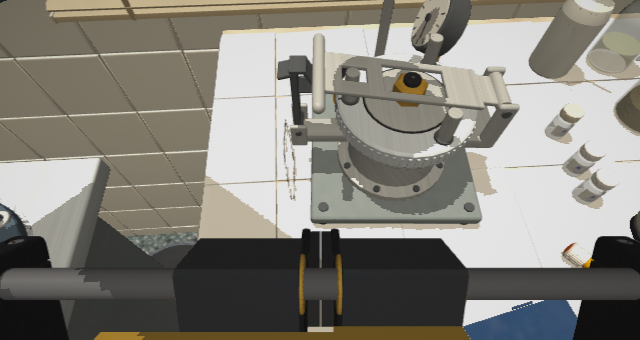

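Emit:
play_rows([
  [1, 0.002, 0.03, -0.002, 0, 0, 0],
  [1, 0.003, 0.05, -0.006, 0, 0, 0],
  [1, 0.003, 0.05, -0.008, 0, 0, 0],
  [1, 0.002, 0.03, -0.008, 0, 0, 0],
  [1, 0, 0, -0.005, 0, 0, 0],
  [1, 0, 0, 0, 0, 0, 0],
  [1, 0, 0, 0, 0, 0, 0],
])

```text
time_s: 16.58
position: [0.442, 0.0889, 0.1846]
tcp_rot: [[0.047, 0.998, 0.051], [0.706, -0.069, 0.705], [0.706, 0.003, -0.708]]
force: [0.3, -0.6, -0.2]
opening: 0.006
```

Emit:
play_rows([
  [1, 0, 0, -0.005, 0, 0, 0],
  [1, 0, 0, -0.005, 0, 0, 0],
  [1, 0, 0, -0.003, 0, 0, 0],
  [1, 0, 0, -0.003, 0, 0, 0],
  [1, 0, 0, -0.002, 0, 0, 0],
  [1, 0, 0, 0, 0, 0, 0],
])

```text
time_s: 17.32
position: [0.4412, 0.0904, 0.1668]
tcp_rot: [[0.047, 0.998, 0.049], [0.705, -0.068, 0.706], [0.707, 0.002, -0.707]]
force: [0.2, -0.1, 3.5]
opening: 0.005
```

Contact at the expected height (3.5 N). Press on gently.

Emit:
play_rows([
  [1, 0, 0, -0.002, 0, 0, 0],
  [1, 0, 0, -0.002, 0, 0, 0],
  [1, 0, 0, -0.002, 0, 0, 0],
  [1, 0, 0, -0.002, 0, 0, 0],
  [1, 0, 0, 0, 0, 0, 0],
])

```text
time_s: 17.95
position: [0.4404, 0.0907, 0.1595]
tcp_rot: [[0.046, 0.998, 0.048], [0.704, -0.066, 0.707], [0.709, 0.001, -0.706]]
force: [-3.7, -3.2, 9.5]
opening: 0.006
```

Emit:
play_rows([
  [1, 0, 0, -0.002, 0, 0, 0],
  [1, 0, 0, -0.002, 0, 0, 0],
  [1, 0, 0, -0.002, 0, 0, 0],
  [1, 0, 0, 0, 0, 0, 0],
])

```text
time_s: 18.45
position: [0.4412, 0.0901, 0.1522]
tcp_rot: [[0.047, 0.998, 0.049], [0.706, -0.068, 0.705], [0.707, 0.001, -0.708]]
force: [-0.3, 0.4, 0.2]
opening: 0.006
```

Emit:
play_rows([
  [1, 0, 0, -0.002, 0, 0, 0],
  [1, 0, 0, -0.002, 0, 0, 0],
  [1, 0, 0, -0.002, 0, 0, 0],
  [1, 0, 0, 0, 0, 0, 0],
])

```text
time_s: 18.95
position: [0.4411, 0.0902, 0.1464]
tcp_rot: [[0.047, 0.998, 0.049], [0.706, -0.068, 0.705], [0.707, 0.001, -0.707]]
force: [0.4, 0.1, 0.0]
opening: 0.003
```

Emit:
play_rows([
  [1, 0, 0, -0.001, 0, 0, 0],
  [1, 0, 0, -0.001, 0, 0, 0],
  [1, 0, 0, 0, 0, 0, 0],
])

```text
time_s: 19.32
position: [0.4412, 0.0902, 0.1445]
tcp_rot: [[0.047, 0.998, 0.049], [0.706, -0.068, 0.705], [0.707, 0.002, -0.707]]
force: [-0.6, -0.1, 0.8]
opening: 0.001
```

Emit:
play_rows([
  [1, 0, 0, -0.001, 0, 0, 0],
  [1, 0, 0, -0.001, 0, 0, 0],
  [1, 0, 0, 0, 0, 0, 0],
])

```text
time_s: 19.7
position: [0.4412, 0.0902, 0.1426]
tcp_rot: [[0.047, 0.998, 0.049], [0.706, -0.068, 0.705], [0.707, 0.002, -0.707]]
force: [0.1, -0.4, 0.1]
opening: 0.003
```

Emit:
play_rows([
  [1, 0, 0, -0.001, 0, 0, 0],
  [1, 0, 0, 0, 0, 0, 0],
])

```text
time_s: 19.95
position: [0.4412, 0.0903, 0.1418]
tcp_rot: [[0.047, 0.998, 0.049], [0.705, -0.068, 0.706], [0.707, 0.002, -0.707]]
force: [-0.6, -0.9, 2.2]
opening: 0.006
```

Emit:
play_rows([
  [1, 0, 0, -0.001, 0, 0, 0],
  [1, 0, 0, -0.001, 0, 0, 0],
  [1, 0, 0, 0, 0, 0, 0],
])

```text
time_s: 20.32
position: [0.4413, 0.0906, 0.1408]
tcp_rot: [[0.047, 0.998, 0.05], [0.704, -0.068, 0.707], [0.709, 0.002, -0.705]]
force: [-1.8, -3.0, 10.0]
opening: 0.002
```

Emit:
play_rows([
  [1, 0, 0, 0.005, 0, 0, 0],
  [1, 0, 0, 0.015, 0, 0, 0],
  [1, -0.002, -0.03, 0.015, 0, 0, 0],
  [1, -0.003, -0.05, 0.02, 0, 0, 0],
  [1, -0.003, -0.05, 0.02, 0, 0, 0],
  [1, -0.002, -0.03, 0, 0, 0, 0],
  [1, 0, 0, 0, 0, 0, 0],
  [1, 0, 0, 0, 0, 0, 0],
])

```text
time_s: 21.32
position: [0.4306, -0.0688, 0.2148]
tcp_rot: [[0.047, 0.998, 0.048], [0.705, -0.068, 0.706], [0.708, 0.001, -0.707]]
force: [-0.3, 0.3, 0.0]
opening: 0.004
```

```bash
python3 - <<'E'
from h import *
c=bot.get_calibration("wrist")
im=bot.capture("wrist");cv2.imwrite("pics/w8.png",cv2.resize(im[20:200,220:500],(784,504),interpolation=cv2.INTER_CUBIC))
f=lambda P:((proj(c,P)-[220,20])*2.8).round().tolist()
for h in (0,.05,.14): print(h,f([W(bar(h,-.051)),W(bar(h,.051))]))
for a in (0,.1): print("pins",f([W(pin(a,k)) for k in range(3)]))
st()
E
```

```text
0 [[273.0, 319.0], [274.0, 109.0]]
0.05 [[273.0, 301.0], [275.0, 89.0]]
0.14 [[278.0, 267.0], [279.0, 51.0]]
pins [[375.0, 152.0], [663.0, 266.0], [610.0, 54.0]]
pins [[376.0, 164.0], [677.0, 258.0], [594.0, 49.0]]
t 21.38 pos [ 0.4305 -0.0684  0.2147] F [-0.   0.4 -0. ] op 0.004
```

View pics/w8.png

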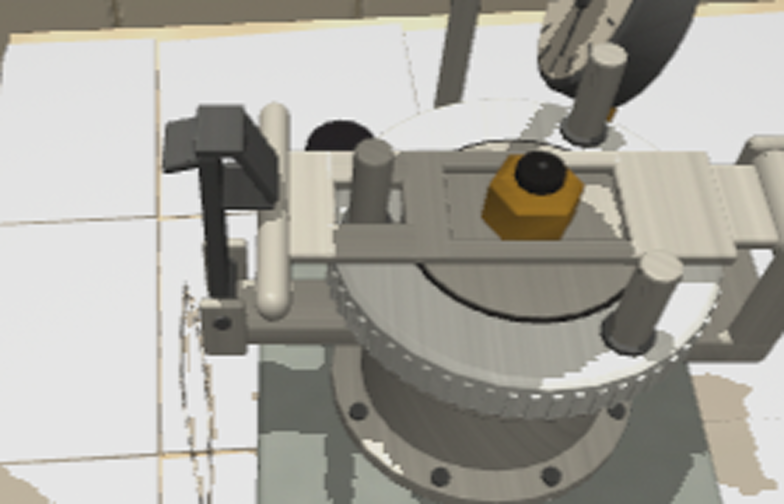

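```bash
python3 -c "
from h import *
print(bot.hand_in()); st()"
```

```text
the job is handed in; nothing more can be done
None
the job is handed in; nothing more can be done
```

The lid is locked: I turned the lock ring clockwise to its stop, and the hasp is down over pin A with its bar in the catch. I handed the job in after about 21 s of the 64 s allowed.

- **Ring:** I pushed pin A round with the closed fingertips, coming in from the right under the lens. It started about 45° from its stop. At the stop the push rose from about 4 N to about 12 N and the pin stopped moving. Afterwards all three pin tops lay within about 1 pixel of where a locked ring would put them. I did not see the ring's mark over the vessel's mark directly, because the robot's view was from the right.
- **Hasp:** I pushed the bar forward from behind until the hasp was at about 1.1 rad, and it sank onto the catch by itself with the slot over the pin.
- **Catch:** I pressed the bar down beside the catch. The last reading before the snap was about 10 N, and the force then dropped to zero. A second light press of about 10 N met a firm end at the closed height.
- **Last picture:** The bar is at about angle 0 with the catch nose over it, the pin stands in the slot, and the ring still reads about 0. The gripper was clear and the force reading was about 0 N.

One disagreement came up: an early wrist-camera fit placed the chamber about 8 mm off the first estimate, because the arm was still settling. I put it between the two, and the next picture matched. No reading showed contact with the magnifier or the things around the chamber, but I did not take a final overview picture to check them.

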